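Turn the glue tin to the front of the packing carousel

TASK

The label glue is needed next: turn the round carousel by gently pushing the blue pegs on its rim with the fingertips, gripping nothing, until the yellow and red glue tin stands squarely in line behind the yellow triangle on the fixed foot, and leave it at rest there. Do not touch, lift or upset the goods on the tray, and leave the other things on the table where they lie.

Things in the scene. Friction and masses are not known exactly. Their poses are not given: they have to be found in the camera images.
- foot: Fixed grey round foot of the carousel, 210 mm across, 22 mm high. A flat tongue 56 mm wide, 10 mm high sticks out from under the tray to 175 mm from the axis, with a yellow triangle on it. Origin: on the turning axis at table height, z up; tongue and triangle lie along its -x axis, roughly towards the robot.
- tray: White round tray with black mat, 260 mm across, 12 mm thick, top 34 mm above the table. Turns either way about the vertical axis, no stops within 12 rad, friction 0.25 N m (2 N at a peg), and stays where left. Origin: on the axis, 22 mm above the table, z up; its yaw shows how it has turned. The goods stand at 0, 90, 180, 270 degrees from its x axis.
- peg (a point): Top centre of one of the tray's eight upright round blue pegs, 14 mm thick, all 120 mm from the axis, tops 105 mm above the table, blue part from 37 mm up. This one stands 22.5 degrees (counterclockwise from above) from the tray's x axis; the others follow every 45 degrees. It turns with the tray.
- hub (a point): Top of the hub in the middle of the tray, on the axis, 28 mm thick, its top 56 mm above the table (a 3 mm dark stud on it). Four fences, 12 mm high and 3 mm thick, run from it to 101 mm from the axis at 45, 135, 225, 315 degrees from the tray's x axis and part the four bays.
- tin: The tin of glue: yellow with a dark red band and a grey lid, 69 mm across, 76 mm high (its top is 110 mm above the table). It stands loose on the tray, 62 mm from the tray's axis, in one of the four bays (which one varies). Origin: centre of its underside, z up.
- roll: Roll of printed white labels standing on end, 68 mm across, 60 mm high. It stands loose on the tray, 62 mm from the tray's axis, in one of the four bays (which one varies). Origin: centre of its underside, z up.
- ink_stamp: Hand stamp, black with red top and red foot, 36 x 48 x 68 mm high. It stands loose on the tray, 62 mm from the tray's axis, in one of the four bays (which one varies). Origin: centre of its underside, z up.
- gauge: Grey steel gauge block with a round knob on top, 30 x 60 x 42 mm high. It stands loose on the tray, 62 mm from the tray's axis, in one of the four bays (which one varies). Origin: centre of its underside, z up.
- driver: Bystander: screwdriver with green handle, 197 mm long, lying on the table left of the carousel. Origin: centre of its underside; it lies along its y axis.
- felt_marker: Bystander: white and black marker pen, 130 mm long, 18 mm thick, lying at the left rear. Origin: centre of its underside; it lies along its y axis.
- paint_brush: Bystander: flat brush with wooden handle, 148 mm long, lying at the right rear. Origin: centre of its underside; it lies along its y axis.
- spare_cap: Bystander: black bottle cap, 37 mm across, 33 mm high, standing at the right rear. Origin: centre of its underside.

How it is judged (in metres and radians):
At the end, for the whole second after the job is handed in: Tin at the front, centre within 12 mm (11 degrees) sideways of the line from the axis through the yellow triangle; tray at rest (below 0.05 rad/s); all four goods upright and still on the tray, 42 to 82 mm from its axis; bystanders within 15 mm of where they lay (y of tin in the frame of foot between -0.012 and 0.012 m and x of tin in the frame of foot below -0.04 m and angular speed of tray below 0.05 rad/s and horizontal distance between tin and tray between 0.042 and 0.082 m and angle between each of tin, roll, ink_stamp, gauge's own z axis and vertical below 0.1 rad and height (world z) of tin between 0.029 and 0.04 m and linear speed of each of tin, roll, ink_stamp, gauge below 0.02 m/s and horizontal distance between roll and tray between 0.042 and 0.082 m and height (world z) of roll between 0.029 and 0.04 m and horizontal distance between ink_stamp and tray between 0.042 and 0.082 m and height (world z) of ink_stamp between 0.029 and 0.04 m and horizontal distance between gauge and tray between 0.042 and 0.082 m and height (world z) of gauge between 0.029 and 0.04 m and distance of each of driver, felt_marker, paint_brush, spare_cap from where it was at the start of the episode below 0.015 m); the robot touches nothing.
It fails at once if one of the goods on the tray is touched by the robot (over 1.5 N) (contact force between any of the fingers, the arm and tin above 1.5 N or contact force between any of the fingers, the arm and roll above 1.5 N or contact force between any of the fingers, the arm and ink_stamp above 1.5 N or contact force between any of the fingers, the arm and gauge above 1.5 N).
It fails at once if one of the goods is lifted off the tray (over 10 mm) or tipped (over 0.3 rad) (height (world z) of any of tin, roll, ink_stamp, gauge above 0.044 m or angle between any of tin, roll, ink_stamp, gauge's own z axis and vertical above 0.3 rad).
It fails at once if the tray is spun hard (over 3 rad/s) (angular speed of tray above 3 rad/s).
It fails at once if the tray is gripped or shoved with more than 30 N (contact force between any of the fingers, the arm and tray above 30 N).
It fails at once if a bystander on the table is moved (over 15 mm) (distance of any of driver, felt_marker, paint_brush, spare_cap from where it was at the start of the episode above 0.015 m).
It also fails if it takes over 54 s, if anything falls off the work surface, if the arm or the gripper's body presses on something with over 40 N, if the wrist force passes 120 N, or if a joint passes its speed limit or range.

ROBOT

A 6-joint arm with a two-finger parallel gripper is mounted at the origin on a cart in front of the work surface, level with it; the furniture and walls round the work are solid. World frame = base frame: x ahead of the robot, y to its left, z up, the work surface at z = 0. Lengths are in mm, angles in rad, forces in N, time in s.
With the tool pointing down it reaches from about 325 to 775 mm from the base axis. Payload 9.3 kg.
Tool frame: the origin (TCP) lies midway between the tips of the shut fingers; the grasp point (between the pads) lies 19 mm behind it; z points along the fingers, x is the direction in which the jaws open and shut, and the axes are right-handed (so a half turn about z gives the same grasp; the last joint's range is limited). The gripper opens to 85 mm and grips with 20 to 120 N. Pads are 22 mm wide; open, the fingers measure 114 mm over their backs; the gripper's body (76 mm by 85 mm) begins 54 mm behind the grasp point. The pads swing forward as they close: fully open they stand 13 mm farther back than shut.
Start: joints at [0.974, 0.259, 0.021, 1.334, 0, 1.418], TCP at [236.157, 496.716, 231.279] pointing down, gripper open.
Joint ranges: [-3.04, 3.04], [-0.91, 1.82], [-1.04, 1.36], [-1.92, 1.95], [-1.52, 1.45], [-3.14, 3.14]. Speed limits (rad/s): [2.22, 2.22, 2.79, 3.14, 3.14, 3.14].

INTERFACE

Orientations are given as a rotation vector (axis times angle).
In Python, from rig import * gives the robot as it stands. The module is installed in compiled form; this text tells all that it offers.
- The arm moves only by the tool servo_tool, never from a script. Its argument "deltas" is a list that holds one entry, the list of rows, each a list of 7 numbers: the turn, a rotation vector about the tool's x, y, z in rad, then the shift along the tool's x, y, z in mm, then the opening in per cent of the stroke, from 0 (shut) to 100 (fully open). A call has 1 to 20 rows; each row shifts and turns the commanded pose from where the row before left it, along the tool's axes as they then stand; what a row does not reach is not made up. A row lasts 1/8 s, in which the tool goes at most 62.5 mm and 10.7 degrees, less where a joint would pass 70% of its speed; a pose out of reach is approached as far as the arm can. A call is refused whole if a number of a shift passes 62.5 or a number of a turn 0.188, either way. A call with a gripper value outside its range is refused whole. The fingers move at their own pace and stop on an object; "grip_force" is the grip in N (left out, the last holds). Time passes only in rows, so rows that do not move let the fingers close. It gives the time, the measured TCP pose, the force and the opening at its end, in the units of the state.
- get_state(): the state, without advancing time (a new reading comes with each control period).
- capture(name): name is "side" or "top"; returns (picture, depth): 420x560x3 uint8, blue, green, red; 420x560 float32, mm along the optical axis (not along the pixel's ray), 0 where there is no reading.
- camera_info(name): a dict with "vertical_fov" (degrees; the focal length in pixels is half the picture's height over the tangent of half this angle, whatever the lens; pixels are square), "cx", "cy" (the principal point, pixels), "extrinsics" (4x4, takes a point from camera to world coordinates). Camera axes: x right, y down, z forward; pixel columns grow to the right and rows downward; lengths in mm; the calibration is good to about 2 mm. A picture is of the moment at which its call begins. camera_info takes no time and is no camera call.
- sign_off(): hands the job in, once; it reports no verdict.
The state is a dict: "time": time; "joint_positions": joint angles; "dq": joint speeds; "effort": joint torques, N m; "eef_pos": TCP position; "tool_rot": TCP orientation; "wrist_force": force on the tool from outside, world axes, zero at the start; "wrist_torque": the same for the moment, N m; "width": finger opening in mm.
Only numpy, scipy, OpenCV 4.12 (cv2) and the standard library are available. Lean on these libraries where they do the work, as an engineer would, in place of code of your own. Each camera call takes 0.05 s, during which the arm holds its last target. There are 200 camera calls.

## Working session

There is one attempt and no reset: what is moved stays moved. The work goes in short steps, Python scripts to look and compute and a tool call to move; the robot and the scene stay as the last step left them, time stands still between calls to the robot, and variables do not carry over. Pictures are saved under pics/ and viewed, about 8 in all and at most 12, crops included, and the job is handed in when it is done.

Besides the shell and the picture viewer there is one more tool, called after ">>>" in YAML: its name, and indented under it one key for each argument. servo_tool: Moves the arm, as the interface text tells. Its arguments: {"type":"object","properties":{"deltas":{"type":"array"},"grip_force":{"type":"number"}},"required":["deltas"]}

```bash
mkdir -p pics; cat > h.py <<'E'
from rig import *
import numpy as np, cv2
def cam(n):
    c=camera_info(n); f=210/np.tan(np.radians(c["vertical_fov"])/2); return f,c["cx"],c["cy"],np.array(c["extrinsics"])
def ray(n,u,v,z):
    f,cx,cy,E=cam(n); d=E[:3,:3]@np.array([(u-cx)/f,(v-cy)/f,1]); o=E[:3,3]; return o+d*(z-o[2])/d[2]
def cloud(n,D):
    f,cx,cy,E=cam(n); v,u=np.mgrid[0:420,0:560]; P=np.stack([(u-cx)/f*D,(v-cy)/f*D,D],-1); return P@E[:3,:3].T+E[:3,3]
def proj(n,p):
    f,cx,cy,E=cam(n); q=E[:3,:3].T@(np.array(p)-E[:3,3]); return f*q[0]/q[2]+cx,f*q[1]/q[2]+cy
E
python3 - <<'E'
from h import *
np.set_printoptions(precision=2,suppress=True)
print(get_state())
for n in("top","side"):
    p,d=capture(n); cv2.imwrite(f"pics/{n}0.png",p); np.save(f"pics/{n}0.npy",d); print(n,camera_info(n))
    hsv=cv2.cvtColor(p,cv2.COLOR_BGR2HSV); P=cloud(n,d)
    m=cv2.inRange(hsv,(100,120,60),(130,255,255))
    k,l,s,c=cv2.connectedComponentsWithStats(m)
    for i in range(1,k):
        if s[i,4]>15:
            q=P[(l==i)&(d>0)]; print("blue",s[i],c[i],ray(n,*c[i],105)[:2],q.max(0) if len(q) else 0, np.median(q,0))
E
```

```text
{'time': 0.0, 'joint_positions': array([0.97, 0.26, 0.02, 1.33, 0.  , 1.42]), 'dq': array([-0., -0.,  0.,  0.,  0.,  0.]), 'effort': array([  0.  , -55.56,  34.45,   0.01,  -0.  ,   0.  ]), 'eef_pos': array([235.97, 496.44, 230.63]), 'tool_rot': array([ 2.66,  1.68, -0.  ]), 'wrist_force': array([ 0.22, -0.39,  0.88]), 'wrist_torque': array([-0.01,  0.02,  0.03]), 'width': 85.2012100469196}
top {'vertical_fov': 57.78621939123713, 'cx': 276.527377791888, 'cy': 209.55565330991993, 'extrinsics': array([[  -0.  ,   -0.98,    0.17,  403.72],
       [  -1.  ,    0.  ,    0.  ,  -64.28],
       [  -0.  ,   -0.17,   -0.98, 1057.1 ],
       [   0.  ,    0.  ,    0.  ,    1.  ]])}
blue [  40   28   88   72 5767] [84.44 63.22] [980.88 464.53] [1018.72  511.24  209.46] [920.89 409.47 203.88]
blue [128 101  25  22 205] [139.53 110.52] [842.45 305.18] [820.77 294.31 212.38] [796.15 266.19 206.02]
blue [278 176   5   4  18] [279.78 177.5 ] [656.87 -68.56] [661.52 -63.97 108.2 ] [657.33 -69.13 105.27]
blue [242 180   6   5  21] [244.38 182.29] [644.46  22.63] [651.61  28.9  108.76] [644.74  23.44 10
[... 1429 characters left out ...]
5  25.52] [576.37  82.61 107.74] [570.58  72.7   80.2 ]
blue [288 192   4  17  60] [289.7  199.53] [623.95 -14.49] [649.47  27.92 105.71] [642.48  17.66  88.43]
blue [222 200   4  24  55] [224.05 210.02] [459.1   13.96] [482.63  66.92 106.05] [477.91  60.44  82.95]
blue [307 204   9  45 181] [310.87 225.44] [ 597.81 -154.8 ] [755.98  78.03 106.51] [ 603.24 -143.52   81.76]
blue [213 216   5  26  84] [215.45 228.54] [405.24 -60.98] [430.13   0.04 108.97] [423.07 -13.52  77.56]
blue [234 232   6  27 115] [236.72 244.63] [ 416.74 -148.93] [443.05 -96.15 106.94] [ 435.92 -104.05   75.21]
blue [274 234   6  28 129] [277.1  246.55] [ 487.07 -198.28] [556.3  -80.91 107.06] [ 508.2  -159.35   78.81]
```

View pics/top0.png

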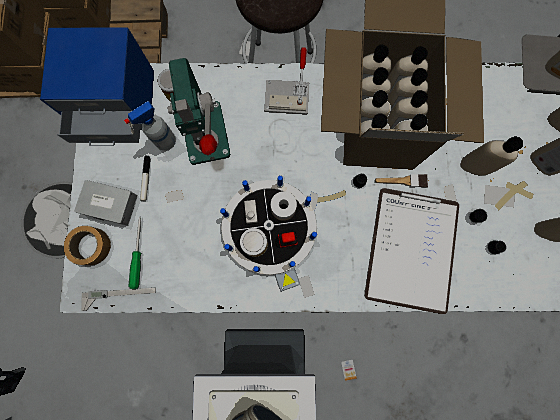

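View pics/side0.png

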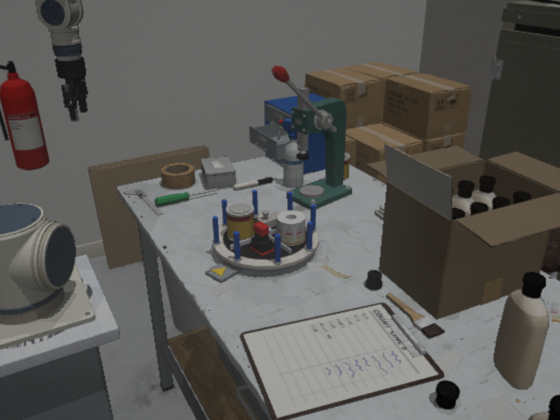

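```bash
cat > m.py <<'E'
from h import *
from scipy.optimize import least_squares
def measure(name):
    p,d=capture("top"); cv2.imwrite(f"pics/{name}.png",p); hsv=cv2.cvtColor(p,cv2.COLOR_BGR2HSV)
    def blobs(m,lo,hi,z):
        k,l,s,c=cv2.connectedComponentsWithStats(m); out=[]
        for i in range(1,k):
            r=ray("top",*c[i],z)[:2]
            if lo<=s[i,4]<=hi and np.hypot(*(r-[541,-38]))<200: out.append(np.r_[r,s[i,4],c[i]])
        return np.array(out)
    pg=blobs(cv2.inRange(hsv,(100,120,60),(130,255,255)),8,60,105)
    f=least_squares(lambda a:np.hypot(*(pg[:,:2]-a).T)-120,[541,-38]); c=f.x
    ang=np.degrees(np.arctan2(*(pg[:,:2]-c).T[::-1]))%360
    print("axis",c,"res",np.abs(f.fun).max()); print("peg ang",np.sort(ang), "mod45 mean", np.mean((ang-ang[0]+22.5)%45-22.5)+ang[0])
    print("yellow",blobs(cv2.inRange(hsv,(20,120,120),(35,255,255)),10,500,10))
    P=cloud("top",d); r=np.hypot(P[...,0]-c[0],P[...,1]-c[1])
    for nm,lo,hi in(("h>100",102,116),("85-102",85,101.5),("h60-84",62,84)):
        m=((P[...,2]>lo)&(P[...,2]<hi)&(r<104)).astype(np.uint8)
        k,l,s,cc=cv2.connectedComponentsWithStats(m)
        for i in range(1,k):
            if s[i,4]>12:
                q=P[l==i]; ctr=(q.min(0)+q.max(0))/2; v=ctr[:2]-c
                print(nm,s[i,4],"ctr",ctr,"ext",np.ptp(q,0),"r",np.hypot(*v),"ang",np.degrees(np.arctan2(v[1],v[0]))%360)
    return p
if __name__=="__main__":
    import sys
    np.set_printoptions(precision=1,suppress=True)
    p=measure(sys.argv[1]); cv2.imwrite(f"pics/{sys.argv[1]}c.png",cv2.resize(p[160:310,200:340],None,fx=4,fy=4,interpolation=cv2.INTER_CUBIC))
E
python3 m.py t1
```

```text
axis [541.  -37.8] res 0.49872884998514166
peg ang [ 30.3  75.1 120.5 165.5 210.4 255.2 300.3 345.1] mod45 mean 345.3030248408692
yellow [[395.7 -88.8  80.  287.5 280.1]]
h>100 588 ctr [493.   -1.1 109.5] ext [65.5 65.3 12.2] r 60.499760546054034 ang 142.63827594076008
h>100 44 ctr [503.2 -88.7 104.5] ext [20.3 25.1  4.9] r 63.42674577747823 ang 233.33030245620873
85-102 478 ctr [589.8 -76.7  92.3] ext [67.8 67.2 11.4] r 62.38418715032349 ang 321.4033013845558
85-102 21 ctr [507.2 -77.4  94.7] ext [12.9 12.6 13.6] r 52.1113268413264 ang 229.53581344511912
85-102 53 ctr [503.6 -88.8  93.3] ext [25.3 30.4 16.4] r 63.32269338409955 ang 233.71938664434677
h60-84 16 ctr [599.5 -77.   74.5] ext [ 7.  21.2 18.4] r 70.40295929706977 ang 326.13162636244607
h60-84 39 ctr [566.7   9.6  74.5] ext [16.3 16.   7. ] r 53.88563581735501 ang 61.58635171535183
h60-84 30 ctr [564.2 -76.7  73.3] ext [17.2 57.6 21.1] r 45.311139007737545 ang 300.7705298428701
h60-84 54 ctr [500.8 -88.4  64.3] ext [28.9 44.5  4.5] r 64.71602236223579 ang 231.50683750304677
```

View pics/t1c.png

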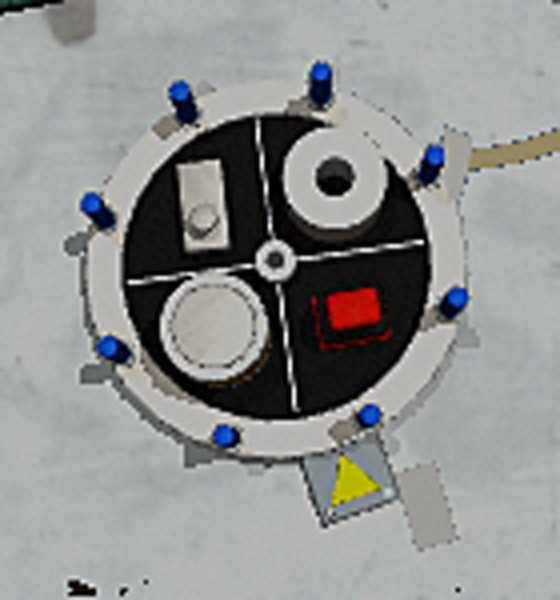

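>>> servo_tool:
  deltas:
    - [[0, 0, 0.164, 0, 0, 0, 0], [0, 0, 0.164, 0, 0, 0, 0], [0, 0, 0.164, 0, 0, 0, 0], [0, 0, 0.164, 0, 0, 0, 0], [0, 0, 0.164, 0, 0, 0, 0], [0, 0, 0.166, 0, 0, 0, 0], [0, 0, 0, 0, 0, 0, 0]]

```text
time: 1.02
eef_pos: [236.1, 496.6, 231.0]
tool_rot: [3.133, 0.223, -0.0]
wrist_force: [1.0, -0.4, 0.6]
width: 0.1
```

>>> servo_tool:
  deltas:
    - [[0, 0, 0, 19, 37.4, 0, 0], [0, 0, 0, 19, 37.4, 0, 0], [0, 0, 0, 19, 37.4, 0, 0], [0, 0, 0, 19, 37.4, 0, 0], [0, 0, 0, 19, 37.4, 0, 0], [0, 0, 0, 19, 37.4, 0, 0], [0, 0, 0, 19, 37.4, 0, 0], [0, 0, 0, 19, 37.4, 0, 0], [0, 0, 0, 19, 37.4, 0, 0], [0, 0, 0, 19, 37.4, 0, 0], [0, 0, 0, 19, 37.4, 0, 0], [0, 0, 0, 19, 37.4, 0, 0], [0, 0, 0, 0, 0, 0, 0], [0, 0, 0, 0, 0, 0, 0]]

```text
time: 2.78
eef_pos: [524.6, 84.5, 231.1]
tool_rot: [-3.133, -0.224, 0.001]
wrist_force: [-0.1, 0.2, -0.7]
width: -0.1
```

>>> servo_tool:
  deltas:
    - [[0, 0, 0, 0, 0, 20, 0], [0, 0, 0, 0, 0, 20, 0], [0, 0, 0, 0, 0, 20, 0], [0, 0, 0, 0, 0, 20, 0], [0, 0, 0, 0, 0, 20, 0], [0, 0, 0, 0, 0, 20, 0], [0, 0, 0, 0, 0, 18, 0], [0, 0, 0, 0, 0, 18, 0], [0, 0, 0, 0, 0, 0, 0], [0, 0, 0, 0, 0, 0, 0]]

```text
time: 4.03
eef_pos: [525.0, 85.0, 76.1]
tool_rot: [-3.134, -0.224, -0.001]
wrist_force: [0.7, -0.1, -0.6]
width: 0.1
```

```bash
python3 - <<'E'
from h import *
p,_=capture("side"); cv2.imwrite("pics/s2.png",cv2.resize(p[110:300,170:370],None,fx=3,fy=3,interpolation=cv2.INTER_CUBIC))
E
```

```text
(no output)
```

View pics/s2.png

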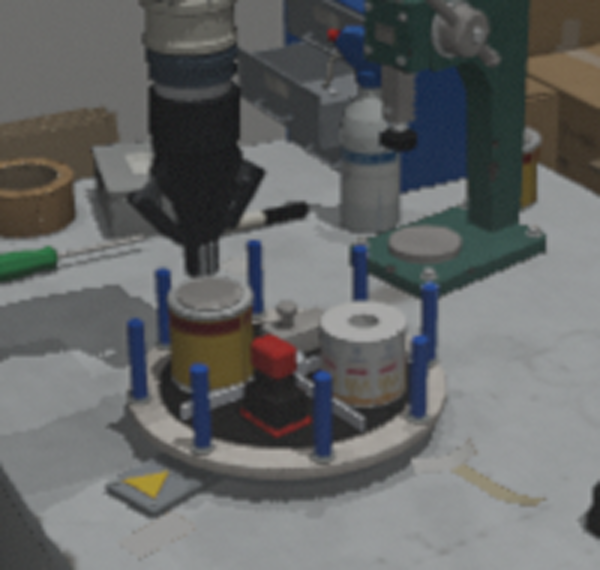

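>>> servo_tool:
  deltas:
    - [[0, 0, 0, 0, 0, -10, 0], [0, 0, -0.026, -3.2, 0, 0, 0], [0, 0, -0.026, -3.2, 0, 0, 0], [0, 0, -0.026, -3.2, 0, 0, 0], [0, 0, -0.026, -3.2, 0, 0, 0], [0, 0, -0.026, -3.2, 0, 0, 0], [0, 0, -0.026, -3.2, 0, 0, 0], [0, 0, -0.026, -3.2, 0, 0, 0], [0, 0, -0.026, -3.2, 0, 0, 0], [0, 0, -0.026, -3.2, 0, 0, 0], [0, 0, -0.026, -3.2, 0, 0, 0], [0, 0, -0.026, -3.2, 0, 0, 0], [0, 0, -0.026, -3.2, 0, 0, 0], [0, 0, -0.026, -3.2, 0, 0, 0], [0, 0, -0.026, -3.2, 0, 0, 0], [0, 0, -0.026, -3.2, 0, 0, 0], [0, 0, -0.026, -3.2, 0, 0, 0], [0, 0, 0, 0, 0, 0, 0]]

```text
time: 6.32
eef_pos: [476.6, 67.4, 85.3]
tool_rot: [3.02, 0.864, -0.001]
wrist_force: [-0.4, 0.2, 1.1]
width: 0.3
```

```bash
python3 m.py t3; python3 - <<'E'
from h import *
s=get_state(); v=s["eef_pos"][:2]-[541,-37.8]; t=s["tool_rot"]; print("r",np.hypot(*v),"ang",np.degrees(np.arctan2(v[1],v[0])),"xang",2*np.degrees(np.arctan2(t[1],t[0])))
E
```

```text
axis [540.8 -38.1] res 0.6289001765234588
peg ang [ 41.3 176.5 221.5 266.4 311.5 356.3] mod45 mean 356.4291629970141
yellow [[395.7 -88.8  80.  287.5 280.1]]
h>100 42 ctr [516.9 -96.3 104. ] ext [23.1 25.2  3.8] r 62.99234617047497 ang 247.6965888829833
h>100 591 ctr [486.9 -11.1 109.5] ext [68.  65.1 11.8] r 60.322769077803684 ang 153.40578394565478
85-102 482 ctr [596.2 -67.7  91.9] ext [67.2 64.7 13.5] r 62.84497531022777 ang 331.88345115248705
85-102 61 ctr [511.7 -94.2  93.9] ext [24.8 35.8 15.1] r 63.24034848004335 ang 242.56483773340716
h60-84 16 ctr [605.8 -66.4  72.5] ext [ 7.9 21.1 19.7] r 70.89168557597925 ang 336.4053279076304
h60-84 31 ctr [570.3 -67.6  73.1] ext [15.7 55.6 21.1] r 41.774658403836966 ang 314.949328119378
h60-84 37 ctr [556.1  12.   74.5] ext [16.3 15.6  7.4] r 52.36048042140247 ang 72.9972272294177
h60-84 58 ctr [508.6 -95.   72.9] ext [29.1 47.2 21.7] r 65.45293253499545 ang 240.49916733731533
r 123.41465479352075 ang 121.45986423400142 xang 31.896365203869934
```

View pics/t3c.png

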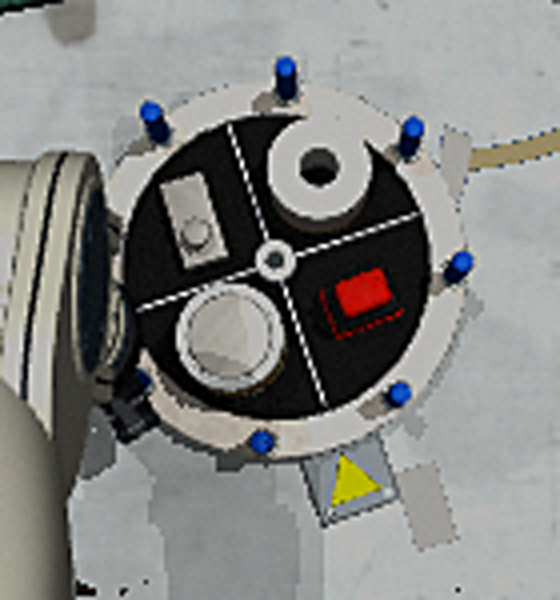

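>>> servo_tool:
  deltas:
    - [[0, 0, -0.026, -3.2, 0, 0, 0], [0, 0, -0.026, -3.2, 0, 0, 0], [0, 0, -0.026, -3.2, 0, 0, 0], [0, 0, -0.026, -3.2, 0, 0, 0], [0, 0, -0.026, -3.2, 0, 0, 0], [0, 0, -0.026, -3.2, 0, 0, 0], [0, 0, -0.026, -3.2, 0, 0, 0], [0, 0, -0.026, -3.2, 0, 0, 0], [0, 0, -0.026, -3.2, 0, 0, 0], [0, 0, -0.026, -3.2, 0, 0, 0], [0, 0, -0.026, -3.2, 0, 0, 0], [0, 0, -0.026, -3.2, 0, 0, 0], [0, 0, -0.026, -3.2, 0, 0, 0], [0, 0, -0.026, -3.2, 0, 0, 0], [0, 0, -0.026, -3.2, 0, 0, 0], [0, 0, -0.026, -3.2, 0, 0, 0]]

```text
time: 8.38
eef_pos: [439.7, 32.8, 85.3]
tool_rot: [-2.776, -1.471, 0.0]
wrist_force: [0.3, 2.6, -0.6]
width: 0.2
```

>>> servo_tool:
  deltas:
    - [[0, 0, -0.026, -3.2, 0, 0, 0], [0, 0, -0.026, -3.2, 0, 0, 0], [0, 0, -0.026, -3.2, 0, 0, 0], [0, 0, -0.026, -3.2, 0, 0, 0], [0, 0, -0.026, -3.2, 0, 0, 0], [0, 0, -0.026, -3.2, 0, 0, 0], [0, 0, -0.026, -3.2, 0, 0, 0], [0, 0, -0.026, -3.2, 0, 0, 0], [0, 0, -0.026, -3.2, 0, 0, 0], [0, 0, -0.026, -3.2, 0, 0, 0], [0, 0, 0, 0, 0, 0, 0], [0, 0, 0, 0, 0, 0, 0]]

```text
time: 9.88
eef_pos: [425.3, 4.4, 85.4]
tool_rot: [2.563, 1.815, -0.0]
wrist_force: [-0.1, 0.4, -0.8]
width: 0.0
```

```bash
python3 m.py t4; python3 - <<'E'
from h import *
s=get_state(); v=s["eef_pos"][:2]-[541,-37.8]; t=s["tool_rot"]; print("r",np.hypot(*v),"ang",np.degrees(np.arctan2(v[1],v[0])),"xang",2*np.degrees(np.arctan2(t[1],t[0])))
E
```

```text
axis [540.7 -37.9] res 0.9510069206260425
peg ang [ 34.8  79.9 214.8 260.2 304.9 349.9] mod45 mean 349.9097656280671
yellow [[395.5 -88.7  81.  287.4 280.2]]
h>100 45 ctr [ 556.7 -100.5  104.2] ext [30.9 28.1  4.3] r 64.64202748514879 ang 284.33025559293606
h>100 432 ctr [481.7 -57.3 108.3] ext [67.5 52.4 10.6] r 62.11699592947163 ang 198.2235358033371
85-102 480 ctr [601.8 -26.3  92.8] ext [67.1 64.8 14.4] r 62.255841889684845 ang 10.759876612010801
85-102 67 ctr [553.6 -98.3  94. ] ext [33.  33.2 14.9] r 61.76188996616242 ang 282.12053282752197
h60-84 17 ctr [609.9 -25.7  73.4] ext [12.1 23.8 20.1] r 70.29732526377273 ang 10.004877906249227
h60-84 32 ctr [580.  -27.9  73.1] ext [23.4 61.1 21.8] r 40.54471009082319 ang 14.19515602926809
h60-84 52 ctr [548.3 -99.4  72.7] ext [34.9 45.2 21.4] r 61.96802232638893 ang 277.05180356215226
h60-84 37 ctr [521.8  11.6  76.2] ext [16.1 15.8  5.5] r 52.954255724661714 ang 110.87405644822896
r 123.18373814333461 ang 159.93751154574846 xang 70.62560186335439
```

View pics/t4c.png

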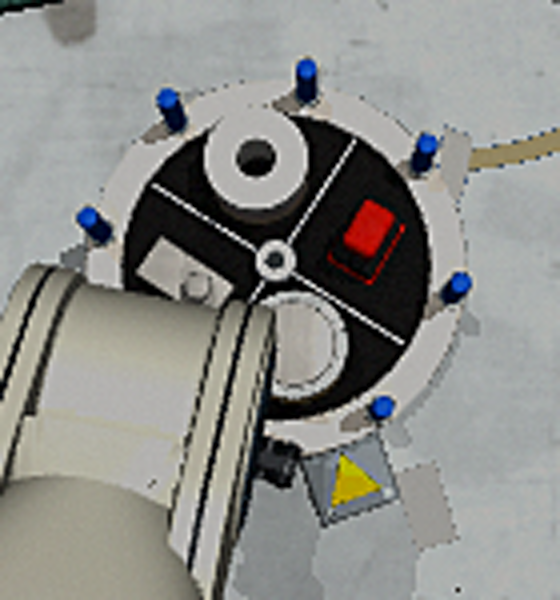

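>>> servo_tool:
  deltas:
    - [[0, 0, -0.018, -2.2, 0, 0, 0], [0, 0, -0.018, -2.2, 0, 0, 0], [0, 0, -0.018, -2.2, 0, 0, 0], [0, 0, -0.018, -2.2, 0, 0, 0], [0, 0, -0.018, -2.2, 0, 0, 0], [0, 0, -0.018, -2.2, 0, 0, 0], [0, 0, -0.016, -2, 0, 0, 0], [0, 0, 0, 0, 0, 0, 0], [0, 0, 0, 0, 0, 0, 0], [0, 0, 0, 6, 0, 0, 0], [0, 0, 0, 6, 0, 0, 0], [0, 0, 0, 0, 0, -20, 0], [0, 0, 0, 0, 0, -30, 0], [0, 0, 0, 0, 0, -30, 0], [0, 0, 0, 0, 0, -30, 0], [0, 0, 0, 0, 0, -30, 0], [0, 0, 0, 0, 0, 0, 0]]

```text
time: 12.05
eef_pos: [424.3, 2.0, 227.0]
tool_rot: [2.443, 1.97, 0.004]
wrist_force: [0.5, 0.1, -0.5]
width: 0.0
```

>>> servo_tool:
  deltas:
    - [[0, 0, 0, 0, -40, 0, 0], [0, 0, 0, 10, -40, 0, 0], [0, 0, 0, 40, 0, 0, 0], [0, 0, 0, 40, 0, 0, 0], [0, 0, 0, 40, 0, 0, 0], [0, 0, 0, 40, 0, 0, 0], [0, 0, 0, 40, 0, 0, 0], [0, 0, 0, 0, 0, 0, 0]]

```text
time: 13.05
eef_pos: [389.5, 226.0, 223.9]
tool_rot: [-2.442, -1.975, 0.003]
wrist_force: [-0.8, -0.5, -0.3]
width: -0.2
```

```bash
python3 m.py t5
```

```text
axis [540.8 -38.3] res 0.4452227400069546
peg ang [ 41.9  86.7 131.8 176.6 221.6 266.6 311.8 356.5] mod45 mean 356.6888584399621
yellow [[395.7 -88.8  80.  287.5 280.1]]
h>100 38 ctr [ 560.5 -100.6  104. ] ext [28.4 17.9  4. ] r 65.39416626413322 ang 287.5741370281767
h>100 590 ctr [483.  -57.3 108.4] ext [65.1 67.4 12.7] r 60.90444283888021 ang 198.24411820171028
85-102 480 ctr [601.1 -18.6  92.4] ext [69.  64.7 12.4] r 63.40201171224953 ang 18.085573007385893
85-102 57 ctr [562.4 -97.   93.4] ext [36.3 31.  16.2] r 62.58273799719374 ang 290.21126724629426
h60-84 18 ctr [609.8 -18.6  73.5] ext [ 7.7 21.4 20.9] r 71.7873485607746 ang 15.891773008560719
h60-84 20 ctr [578.  -33.6  73. ] ext [22.1 34.2 20.2] r 37.44388971836099 ang 7.110557241243591
h60-84 55 ctr [557.1 -96.8  72.7] ext [38.  39.9 21.1] r 60.76694008032878 ang 285.59617241698925
h60-84 41 ctr [516.7   9.1  75.4] ext [16.2 15.7  9.4] r 53.15017375099176 ang 117.01250574895452
```

View pics/t5c.png

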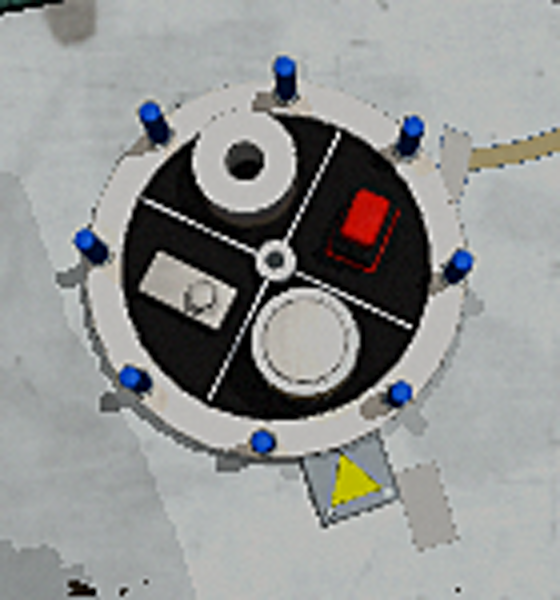

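```bash
python3 m.py t6 | head -5; python3 -c "
from rig import *; s=get_state(); print(s['time'],s['dq'],s['wrist_force']); sign_off()"
```

```text
axis [540.8 -38.3] res 0.4732805883514146
peg ang [ 41.9  86.8 131.8 176.6 221.6 266.6 311.8 356.5] mod45 mean 356.70673580510595
yellow [[395.7 -88.8  80.  287.5 280.1]]
h>100 23 ctr [570.6 -99.4 104.4] ext [18.7 20.4  4.8] r 67.98337070031205 ang 295.98117592467344
h>100 22 ctr [556.5 -94.1 104. ] ext [15.8 20.3  3.7] r 58.00369201287587 ang 285.6597368781443
13.15 [-0.02593159 -0.01659468 -0.00521761  0.00372383 -0.00181061 -0.00257747] [-0.00333354 -0.53203232  0.11882742]
the job is handed in; nothing more can be done
```

I turned the tray about 56° counterclockwise by pushing one blue peg with the shut fingertips. I then backed the fingers off, lifted them and moved the arm clear, and handed the job in at 13.15 s. Nothing was gripped.

**Alignment:** in the last full measurement the tin's centre was at 198.2° about the axis, 61 mm out. Its bay centre, worked out from the pegs, was at 199.2°, and the triangle was at 199.2°. The two estimates of the tin differ by about 1°. Even the worse one puts it about 1 mm off the line, against a limit of 12 mm.

**At rest:** two top pictures about 0.05 s apart gave the same peg angles to within 0.1°. The first came right after the arm was clear, so this is only a short check.

**Goods:** the top view showed all four upright in their bays. The wrist force read at the end of each move stayed under about 3 N; I did not read it during the moves.

**Bystanders:** I did not measure their positions at the end. The arm only crossed their side of the table at about 230 mm height.

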